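# Pack the tank wagons into the stock case

## Robot

A 7-joint arm with a two-finger parallel gripper is mounted at the origin on the work surface. World frame = base frame: x ahead of the robot, y to its left, z up, the work surface at z = 0. Lengths are in m, angles in rad, forces in N, time in s.
With the tool pointing down it reaches from about 0.4 to 0.85 m from the base axis. Payload 10.4 kg.
Tool frame: the origin (TCP) lies at the very end of the fingers, on their centre line; the grasp point (between the pads) lies 19 mm behind it (r.grasp_offset is the distance from the TCP to the grasp point, in m); z points along the fingers, y is the line along which they close (so a half turn about z gives the same grasp; the last joint's range is limited). The gripper opens to 87 mm and grips with 3 to 60 N. Pads are 19 mm wide; open, the fingers measure 117 mm over their backs; the gripper's body (75 mm by 190 mm) begins 51 mm behind the grasp point.
Start: joints at [1.21, 0.332, -0.065, 1.46, 0.022, 1.35, -0.088], TCP at [0.207, -0.59, 0.183] pointing down, gripper open.
Joint ranges: [-2.6, 2.6], [-0.5, 2.12], [-1.47, 1.34], [0.16, 2.42], [-1.27, 4.41], [0.06, 2.06], [-2.6, 2.6]. Speed limits (rad/s): [2.22, 2.22, 2.79, 2.79, 3.14, 3.14, 3.14].

## Interface

Orientations are given as a 3x3 rotation matrix whose columns are the frame's x, y, z axes.
In Python, from plant import read_state, eyes, r gives the robot as it stands.
- The arm moves only by the shell command python3 -m pendant 'ROWS' [FORCE]. ROWS is 1 to 5 rows, parted by a bar, with the numbers parted by commas; each row has 5 numbers: the finger opening in m, then dx, dy, dz in shares of the most that a row can go, 1 being 50 mm, then a turn about the tool's z in a scale on which 1.0 is pi rad; each row shifts and turns the commanded pose from where the row before left it, along the tool's axes as they then stand; what a row does not reach is not made up. A row lasts 1/10 s, in which the tool goes at most 0.05 m and 0.15 rad, less where a joint would pass 70% of its speed; a pose out of reach is approached as far as the arm can. The fingers move at their own pace and stop on an object; FORCE is the grip in N (left out, the last holds). Time passes only in rows, so rows that do not move let the fingers close. It prints the time, the measured TCP pose, the force, the opening and the grip force at its end. A shift or turn number past 1, either way, is cut back to 1. Input that does not fit is refused with a message, and nothing moves.
- read_state(): the state, without advancing time (a new reading comes with each control period).
- eyes.get_image(name): name is "side" or "top" or "wrist"; returns a dict with "image" (420x560x3 uint8, blue, green, red), "K" (3x3 intrinsics, pixels), "k1" (the pictures are not rectified: a ray, as slopes to the right and down, at radius r is drawn at 1 + k1 r^2 times it, then the intrinsics apply), "R" (3x3) and "t" (3): a world point X has camera coordinates R X + t. Camera axes: x right, y down, z forward; pixel columns grow to the right and rows downward; lengths in m; the calibration is good to about 2 mm. A picture is of the moment at which its call begins. There is no depth.
- r.sign_off(): hands the job in; it is judged then, once.
The state is a dict: "time_s": time; "joint_positions": joint angles; "joint_vel": joint speeds; "joint_efforts": joint torques, N m; "tcp_pos": TCP position; "tool_rot": TCP orientation; "ft_force": force on the tool from outside, world axes, zero at the start; "ft_torque": the same for the moment, N m; "opening": finger opening in m; "gripper_force": force on a finger pad.
Only numpy, scipy, OpenCV 4.12 (cv2) and the standard library are available. Lean on these libraries where they do the work, as an engineer would, in place of code of your own. Each camera call takes 0.05 s, during which the arm holds its last target. There are 200 camera calls.

## Task

Pack the three tank wagons (round tank, silver dome on top) into the wooden stock case, each standing on its wheels lengthways in the bay lined in its own colour. They are delicate models: keep them upright and set each down gently rather than dropping it. Leave the ribbed box vans of the same colours where they stand on the bench.

Things in the scene. Friction and masses are not known exactly. Their poses are not given: they have to be found in the camera images.
- red_tank: red tank wagon, loose, to be packed: red round tank (31 mm diameter, 88 mm long, axis level, 28.5 mm up), one silver dome on top, black underframe 100 x 30 mm, fixed wheels; 100 x 31 x 50 mm overall, 60 to 112 g. Origin: centre of its underside; x along its length, z up; either end may lead. Grip across the tank (along y) at mid-length.
- yellow_tank: yellow tank wagon, loose, to be packed: yellow round tank (31 mm diameter, 88 mm long, axis level, 28.5 mm up), one silver dome on top, black underframe 100 x 30 mm, fixed wheels; 100 x 31 x 50 mm overall, 60 to 112 g. Origin: centre of its underside; x along its length, z up; either end may lead. Grip across the tank (along y) at mid-length.
- blue_tank: blue tank wagon, loose, to be packed: blue round tank (31 mm diameter, 88 mm long, axis level, 28.5 mm up), one silver dome on top, black underframe 100 x 30 mm, fixed wheels; 100 x 31 x 50 mm overall, 60 to 112 g. Origin: centre of its underside; x along its length, z up; either end may lead. Grip across the tank (along y) at mid-length.
- red_van: red box van, loose look-alike that stays put: red box body and roof with five thin black ribs across, no dome, black underframe; 100 x 31 x 46 mm. Origin: centre of its underside; x along its length, z up.
- blue_van: blue box van, loose look-alike that stays put: blue box body and roof with five thin black ribs across, no dome, black underframe; 100 x 31 x 46 mm. Origin: centre of its underside; x along its length, z up.
- case: shallow wooden stock case, fixed, 134 (x) x 200 (y) x 18 mm high, left or right on the bench. Three bays side by side along y, 65 mm apart, each 124 x 60 mm inside, between 5 mm walls whose tops are 18 mm above the bench. Origin: centre of its underside.
- red_bay: red lining on the floor of one bay of the case: flat plate 122 x 58 x 4 mm, fixed. Origin: centre of its underside, 5 mm above the bench (its top is 9 mm above the bench, 9 mm below the wall tops); x along the bay's length, z up. Which bay has which colour changes.
- yellow_bay: yellow lining on the floor of one bay of the case: flat plate 122 x 58 x 4 mm, fixed. Origin: centre of its underside, 5 mm above the bench (its top is 9 mm above the bench, 9 mm below the wall tops); x along the bay's length, z up. Which bay has which colour changes.
- blue_bay: blue lining on the floor of one bay of the case: flat plate 122 x 58 x 4 mm, fixed. Origin: centre of its underside, 5 mm above the bench (its top is 9 mm above the bench, 9 mm below the wall tops); x along the bay's length, z up. Which bay has which colour changes.
There are look-alikes about, which are no part of the job. Of the things like the yellow_tank, leave any that is purple; of the rest the larger one is meant.

How it is judged:
At the end, for the whole second after the job is handed in: Each tank wagon stands upright (within 0.1 rad) on the lining of its own colour inside the bay (origin within 15 mm lengthways and 17 mm sideways of the lining's centre, wheels on the lining), released and at rest; both box vans are within 20 mm of where they started (x of red_tank in the frame of red_bay between -0.015 and 0.015 m and y of red_tank in the frame of red_bay between -0.017 and 0.017 m and z of red_tank in the frame of red_bay between 0.001 and 0.008 m and angle between each of red_tank, yellow_tank, blue_tank's own z axis and vertical below 0.1 rad and linear speed of each of red_tank, yellow_tank, blue_tank below 0.02 m/s and contact force between the fingers and red_tank below 0.05 N and x of yellow_tank in the frame of yellow_bay between -0.015 and 0.015 m and y of yellow_tank in the frame of yellow_bay between -0.017 and 0.017 m and z of yellow_tank in the frame of yellow_bay between 0.001 and 0.008 m and contact force between the fingers and yellow_tank below 0.05 N and x of blue_tank in the frame of blue_bay between -0.015 and 0.015 m and y of blue_tank in the frame of blue_bay between -0.017 and 0.017 m and z of blue_tank in the frame of blue_bay between 0.001 and 0.008 m and contact force between the fingers and blue_tank below 0.05 N and distance of each of red_van, blue_van from where it was at the start of the episode below 0.02 m); the robot touches nothing.
It fails at once if the red van is pushed or carried more than 20 mm (distance of red_van from where it was at the start of the episode above 0.02 m).
It fails at once if the blue van is pushed or carried more than 20 mm (distance of blue_van from where it was at the start of the episode above 0.02 m).
It fails at once if a tank wagon is tipped more than 45 degrees (angle between any of red_tank, yellow_tank, blue_tank's own z axis and vertical above 0.8 rad).
It fails at once if a tank wagon is dropped (faster than 0.6 m/s out of the fingers: a fall of about 20 mm) ((linear speed of red_tank above 0.6 m/s and contact force between the fingers and red_tank below 0.01 N) or (linear speed of yellow_tank above 0.6 m/s and contact force between the fingers and yellow_tank below 0.01 N) or (linear speed of blue_tank above 0.6 m/s and contact force between the fingers and blue_tank below 0.01 N)).
It also fails if it takes over 86 s, if anything falls off the work surface, if the arm or the gripper's body presses on something with over 40 N, if the wrist force passes 120 N, or if a joint passes its speed limit or range.

## Working session

There is one attempt and no reset: what is moved stays moved. The work goes in short steps, Python scripts to look and compute and a shell command to move; the robot and the scene stay as the last step left them, time stands still between calls to the robot, and variables do not carry over. Pictures are saved under pics/ and viewed, at most 15 in all, crops included, and the job is handed in when it is done.

```bash
ls; mkdir -p pics
python3 - <<'E'
from plant import read_state, eyes, r
import cv2,pickle
s=read_state();print(s['time_s'],s['tcp_pos'],s['tool_rot'],s['opening'],r.grasp_offset)
d={}
for n in ("top","side"):
    d[n]=eyes.get_image(n);cv2.imwrite(f'pics/{n}0.png',d[n]['image']);print(n,d[n]['K'].tolist(),d[n]['k1'],d[n]['R'].tolist(),d[n]['t'])
pickle.dump(d,open('d0.pkl','wb'))
E
```

```text
pics
0.0 [ 0.20697154 -0.589266    0.18254175] [[ 9.43470961e-01  3.31454737e-01 -5.51253048e-04]
 [ 3.31455186e-01 -9.43470032e-01  1.32620574e-03]
 [-8.05135555e-05 -1.43395228e-03 -9.99998969e-01]] 0.08701348778878353 0.0187
top [[457.99664941954256, 0.0, 284.72588886193364], [0.0, 457.99664941954256, 209.50003860025595], [0.0, 0.0, 1.0]] 0.0441642537580719 [[0.020454859253183796, -0.999742377392952, 0.009837559535790564], [-0.9892680954976008, -0.021662417949152822, -0.14449697186843108], [0.14467285150809184, -0.006776318564235744, -0.9894563393820032]] [-0.02049013  0.50628286  0.99627369]
side [[443.16543861306366, 0.0, 286.08293340283194], [0.0, 443.16543861306366, 219.21448150001274], [0.0, 0.0, 1.0]] -0.08539162742511715 [[-0.9697546058496087, -0.24401418440477657, 0.005751716503958954], [-0.1669132113473844, 0.6457801072396232, -0.745055724742307], [0.1780898209083652, -0.723481258155906, -0.6669774244949928]] [0.48676381 0.11700023 1.05255348]
```

View pics/top0.png

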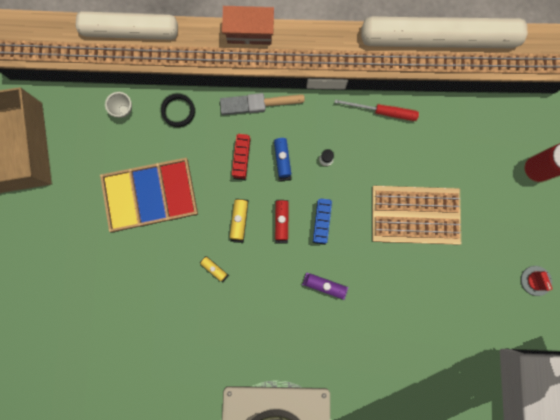

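View pics/side0.png

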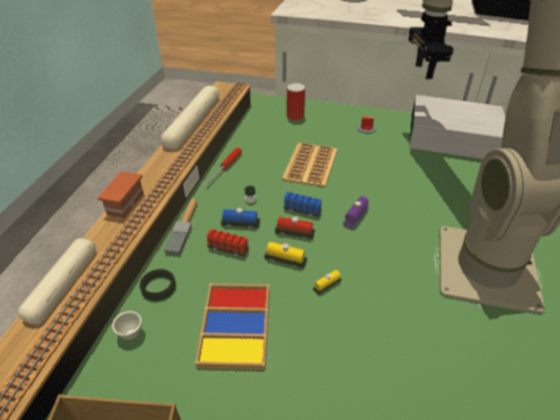

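The top view shows the tanks at yellow (239,220), red (281,221) and blue (283,159). The vans are at red (241,156) and blue (322,221). The bays are yellow (121,201), blue (149,194) and red (177,189). I'll ignore the small yellow wagon at (214,269) and the purple one at (326,287). Next I'll enlarge the tank and case areas.

Run:
```python
import cv2,pickle
im=pickle.load(open('d0.pkl','rb'))['top']['image']
cv2.imwrite('pics/c1.png',cv2.resize(im[130:250,220:340],None,fx=5,fy=5,interpolation=cv2.INTER_CUBIC))
cv2.imwrite('pics/c2.png',cv2.resize(im[145:245,90:210],None,fx=6,fy=6,interpolation=cv2.INTER_CUBIC))
```

```text
(no output)
```

View pics/c1.png

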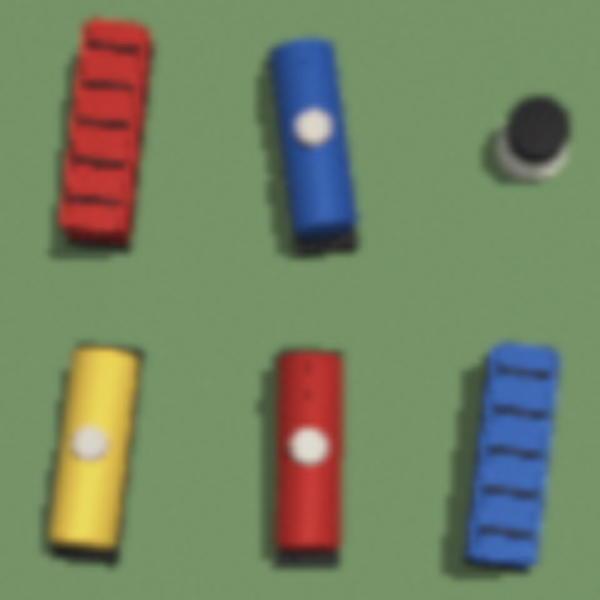

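View pics/c2.png

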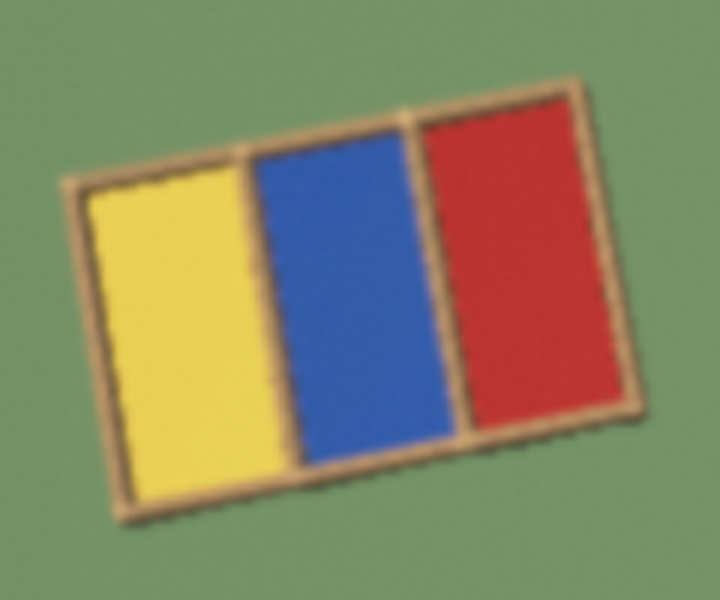

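```bash
cat > h.py <<'E'
import numpy as np, cv2
def ray(d,uv,z):
    """pixels -> world points on plane z"""
    k=np.array([d['k1'],0,0,0,0.])
    n=cv2.undistortPoints(np.array(uv,float).reshape(-1,1,2),d['K'],k).reshape(-1,2)
    C=-d['R'].T@d['t']; v=np.c_[n,np.ones(len(n))]@d['R']
    return C+v*((z-C[2])/v[:,2])[:,None]
E
python3 - <<'E'
import pickle,numpy as np
from h import *
d=pickle.load(open('d0.pkl','rb'))['top']
c1=lambda p:(np.array(p)-2)/5+[220,130]
c2=lambda p:(np.array(p)-2.5)/6+[90,145]
T={'blue':[(270,45),(333,43),(352,228),(291,237)],'red':[(279,352),(342,352),(340,549),(277,549)],'yellow':[(72,349),(138,352),(118,547),(50,543)]}
dome={'blue':(313,127),'red':(309,446),'yellow':(89,443)}
V={'redvan':[(85,22),(150,27),(128,236),(60,230)],'bluevan':[(490,346),(557,349),(535,565),(467,560)]}
for n,q in T.items():
    P=ray(d,c1(q),.0285)[:,:2]; a=(P[0]+P[1])/2;b=(P[2]+P[3])/2
    print(n,((a+b)/2).round(4),'L',np.linalg.norm(a-b).round(4),'W',np.linalg.norm(P[0]-P[1]).round(4),np.linalg.norm(P[3]-P[2]).round(4),'yaw',np.arctan2(*(a-b)[::-1]).round(3),'dome',ray(d,c1([dome[n]]),.05)[0,:2].round(4))
for n,q in V.items():
    P=ray(d,c1(q),.046)[:,:2];print(n,P.mean(0).round(4),np.arctan2(*(P[0]+P[1]-P[2]-P[3])[::-1]).round(3))
P=ray(d,c2([(67,180),(578,80),(643,412),(122,520)]),.018)[:,:2]
c=P.mean(0);x=(P[0]+P[1]-P[2]-P[3])/2;y=(P[0]+P[3]-P[1]-P[2])/2
print('case',c,np.linalg.norm(x),np.linalg.norm(y),np.arctan2(x[1],x[0]),np.arctan2(-y[0],y[1]))
B={'y':[(86,196),(240,165),(288,468),(137,503)],'b':[(258,160),(402,130),(456,435),(303,466)],'r':[(425,128),(568,98),(625,398),(472,430)]}
for n,q in B.items(): print(n,ray(d,c2(q),.009)[:,:2].mean(0))
E
```

```text
blue [ 0.6299 -0.0008] L 0.0899 W 0.0293 0.0284 yaw 0.124 dome [ 0.6293 -0.0014]
red [ 0.4846 -0.003 ] L 0.09 W 0.0287 0.0284 yaw 0.011 dome [ 0.4837 -0.0027]
yellow [0.4837 0.0943] L 0.0891 W 0.0301 0.0306 yaw -0.071 dome [0.4829 0.0948]
redvan [0.6276 0.0926] -0.076
bluevan [ 0.4824 -0.0934] -0.095
case [0.53850573 0.30285783] 0.13324675497038488 0.1975664958909858 0.23338693991238393 0.22862731386195598
y [0.52478985 0.367768  ]
b [0.53998458 0.30527856]
r [0.55489104 0.24187316]
```

Every measured size fits what was given: tank length 89–90 mm, tank width 28–30 mm, case 133×198 mm. I'll move toward the red tank first.

The manual's scale: shifts go in shares of 50 mm and turns go in shares of pi rad. Converting my numbers, -0.03 m is -0.6.

```bash
python3 -m pendant '0.087,0.6,-0.6,0,0 | 0.087,0.6,-0.6,0,0 | 0.087,0.6,-0.6,0,0 | 0.087,0.6,-0.6,0,0 | 0.087,0.6,-0.6,0,0' 12
python3 -m pendant '0.087,0.6,-0.6,0,0 | 0.087,0.6,-0.6,0,0 | 0.087,0.6,-0.6,0,0 | 0.087,0.6,-0.6,0,0 | 0.087,0.6,-0.6,0,0'
python3 -m pendant '0.07,0.6,-0.6,0,0 | 0.07,0.6,-0.6,0,0 | 0.07,0.6,-0.6,0,0 | 0.07,0.6,-0.6,0,0 | 0.07,0.6,-0.6,0,0'
python3 -m pendant '0.07,0,0,0,0.0318 | 0.07,0,0,0,0.0318 | 0.07,0,0,0,0.0404 | 0.07,0,0,0,0 | 0.07,0,0,0,0'
```

```text
time_s: 0.6
tcp_pos: [0.2993, -0.3967, 0.1831]
tool_rot: [[0.943, 0.331, -0.0], [0.331, -0.943, 0.0], [-0.0, -0.0, -1.0]]
ft_force: [0.3, -0.4, 0.1]
opening: 0.0868
gripper_force: 0.0
time_s: 1.1
tcp_pos: [0.391, -0.2055, 0.1832]
tool_rot: [[0.944, 0.331, -0.0], [0.331, -0.944, -0.0], [-0.0, 0.0, -1.0]]
ft_force: [1.0, -0.3, 1.4]
opening: 0.0868
gripper_force: 0.0
time_s: 1.6
tcp_pos: [0.4829, -0.0144, 0.1833]
tool_rot: [[0.944, 0.331, 0.0], [0.331, -0.944, -0.0], [-0.0, 0.0, -1.0]]
ft_force: [1.0, -0.0, 0.7]
opening: 0.0709
gripper_force: 0.0
time_s: 2.1
tcp_pos: [0.4824, -0.016, 0.1832]
tool_rot: [[1.0, 0.014, -0.0], [0.014, -1.0, -0.0], [-0.0, 0.0, -1.0]]
ft_force: [0.6, 0.7, 0.9]
opening: 0.0701
gripper_force: 0.0
```

```bash
cat >> h.py <<'E'
def go(x,y,z,yaw):
    from plant import read_state
    s=read_state();R=s['tool_rot'];t=np.arctan2(R[1,0],R[0,0])
    a=yaw  # shifts given in axes AFTER the turn, ideal vertical tool
    dx,dy=x-s['tcp_pos'][0],y-s['tcp_pos'][1]
    f=lambda a:np.round([np.cos(a)*dx+np.sin(a)*dy,np.sin(a)*dx-np.cos(a)*dy,s['tcp_pos'][2]-z],4)
    print('t',s['time_s'],'yaw',t.round(3),'turn',round(t-yaw,3),'before turn',f(t),'after',f(yaw),'open',s['opening'],'ft',np.round(s['ft_force'],1))
E
python3 -c "
from h import *
go(.4842,-.003,.0105,.011)
from plant import eyes
cv2.imwrite('pics/w1.png',eyes.get_image('wrist')['image'])"
```

```text
t 2.1 yaw 0.014 turn 0.003 before turn [ 0.002  -0.013   0.1727] after [ 0.0019 -0.013   0.1727] open 0.0700711202012904 ft [0.6 0.7 0.9]
```

View pics/w1.png

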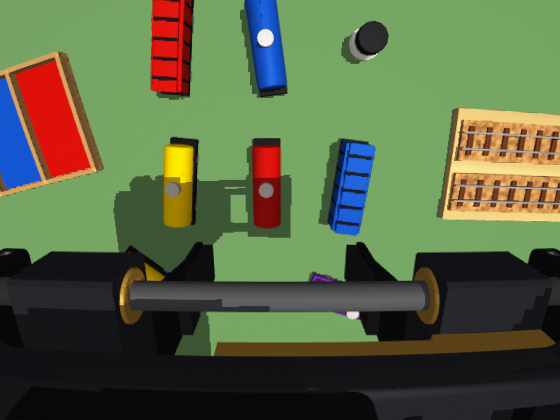

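The wrist view shows the red tank at about (266,187) and the yellow tank at (179,187), both standing upright. I'll check both against the wrist calibration.

```bash
python3 -c "
from h import *
from plant import eyes
d=eyes.get_image('wrist')
T={'red':[(253,145),(280,145),(281,227),(252,227)],'yellow':[(165,146),(194,146),(193,226),(163,226)],'blue':[(247,0),(277,0),(286,92),(259,95)]}
D={'red':(266,190),'yellow':(173,189),'blue':(265,38)}
for n,q in T.items():
    P=ray(d,q,.0285)[:,:2]; a=(P[0]+P[1])/2;b=(P[2]+P[3])/2
    print(n,((a+b)/2).round(4),'L',np.linalg.norm(a-b).round(4),'yaw',np.arctan2(*(a-b)[::-1]).round(3),'dome',ray(d,[D[n]],.05)[0,:2].round(4))
"
```

```text
red [ 0.4792 -0.003 ] L 0.0913 yaw 0.004 dome [ 0.4812 -0.0033]
yellow [0.478  0.0934] L 0.0902 yaw -0.085 dome [0.481  0.0928]
blue [ 0.621  -0.0031] L 0.0887 yaw 0.125 dome [ 0.6256 -0.0016]
```

Scaled: 0.04 m is 0.8, -0.013 m is -0.26.

```bash
python3 -m pendant '0.07,0,-0.26,0.6,0 | 0.07,0,0,0.8,0 | 0.07,0,0,0.8,0 | 0.07,0,0,0.6,0 | 0.07,0,0,0.4,0'
python3 -m pendant '0.07,0,0,0.25,0 | 0.07,0,0,0,0 | 0.05,0,0,0,0 | 0.03,0,0,0,0 | 0,0,0,0,0'
python3 -m pendant '0,0,0,0,0 | 0,0,0,0,0 | 0,0,0,0,0 | 0,0,0,0,0'
python3 -m pendant '0,0,0,-0.2,0 | 0,0,0,-0.4,0 | 0,0,0,-0.6,0 | 0,0,0,-0.6,0 | 0,0,0,0,0'
python3 -c "
from h import *
go(.554,.2407,.0205,.231)"
```

```text
time_s: 2.7
tcp_pos: [0.4812, -0.003, 0.0211]
tool_rot: [[1.0, 0.013, -0.002], [0.013, -1.0, 0.0], [-0.002, -0.0, -1.0]]
ft_force: [-0.3, -0.0, -0.6]
opening: 0.0701
gripper_force: 0.0
time_s: 3.2
tcp_pos: [0.4833, -0.0031, 0.0119]
tool_rot: [[1.0, 0.011, 0.002], [0.011, -1.0, -0.0], [0.002, 0.0, -1.0]]
ft_force: [0.3, 0.0, 0.2]
opening: 0.0531
gripper_force: 0.0
time_s: 3.6
tcp_pos: [0.4825, -0.003, 0.0109]
tool_rot: [[1.0, 0.011, 0.0], [0.011, -1.0, -0.0], [0.0, 0.0, -1.0]]
ft_force: [-0.6, 0.8, 0.6]
opening: 0.0217
gripper_force: 0.0
time_s: 4.1
tcp_pos: [0.4851, -0.0027, 0.1053]
tool_rot: [[1.0, 0.011, 0.007], [0.011, -1.0, -0.001], [0.007, 0.001, -1.0]]
ft_force: [0.4, -1.2, -0.4]
opening: 0.0007
gripper_force: 0.0
t 4.1 yaw 0.011 turn -0.22 before turn [ 0.0716 -0.2427  0.0848] after [ 0.1228 -0.2212  0.0848] open 0.0006997871843035134 ft [ 0.4 -1.2 -0.4]
```

The grip missed: the fingers closed to 22 mm with no force, so I'll look.

```bash
python3 -c "
from plant import eyes
import cv2,pickle
d={n:eyes.get_image(n) for n in ('side','top','wrist')};pickle.dump(d,open('d1.pkl','wb'))
a=cv2.resize(d['side']['image'][100:320,170:400],(400,383));b=cv2.resize(d['wrist']['image'],(400,300))
t=cv2.resize(d['top']['image'][130:250,200:340],(400,343))
import numpy as np
c=np.zeros((600,800,3),'uint8');c[:383,:400]=a;c[:300,400:]=b;c[300:600,400:]=cv2.resize(t,(400,300));cv2.imwrite('pics/m1.png',c)"
```

```text
(no output)
```

View pics/m1.png

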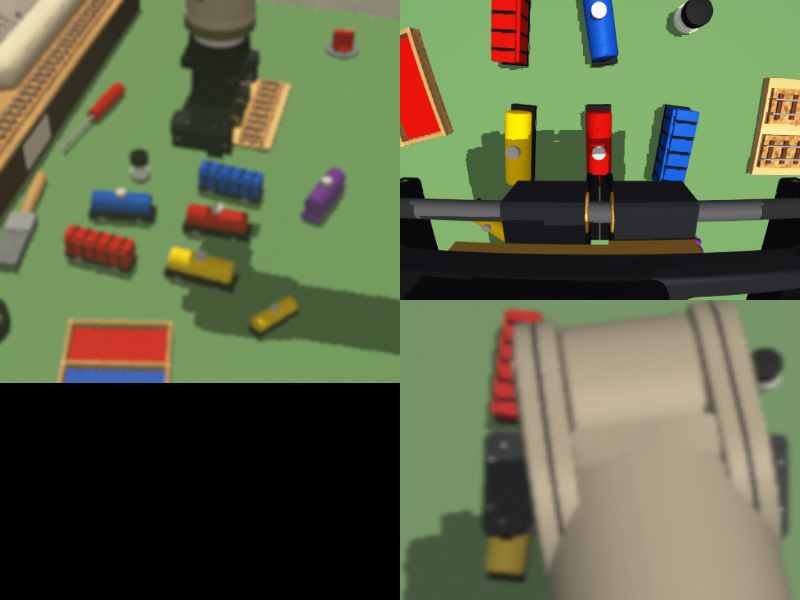

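```bash
python3 -c "
from h import *
import pickle
from plant import read_state
d=pickle.load(open('d1.pkl','rb'));s=read_state();p=s['tcp_pos'];print(p,s['opening'],s['gripper_force'])
for n in d:
  D=d[n]
  for X in (p,p-s['tool_rot'][:,2]*.07,np.array([.4825,-.003,.05])):
    print(n,cv2.projectPoints(X.reshape(1,1,3),cv2.Rodrigues(D['R'])[0],D['t'],D['K'],np.array([D['k1'],0,0,0,0.]))[0].ravel().round(0))
  print('cam',(-D['R'].T@D['t']).round(3))
T={'red':[(253,145),(280,145),(281,227),(252,227)]}
w=d['wrist']['image'];cv2.imwrite('pics/w2.png',w);cv2.imwrite('pics/s2.png',cv2.resize(d['side']['image'][60:260,230:370],None,fx=4,fy=3))"
```

```text
[ 0.48224013 -0.00310739  0.10080815] 0.00024187332962677678 0.0
side [295. 202.]
side [295. 179.]
side [294. 218.]
cam [0.304 0.805 0.786]
top [282. 216.]
top [282. 212.]
top [282. 219.]
cam [ 0.357 -0.003  1.059]
wrist [278. 236.]
wrist [278. 291.]
wrist [278. 212.]
cam [ 0.558 -0.003  0.302]
```

View pics/w2.png

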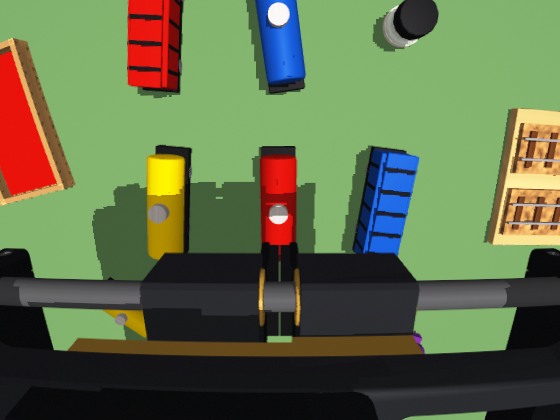

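View pics/s2.png

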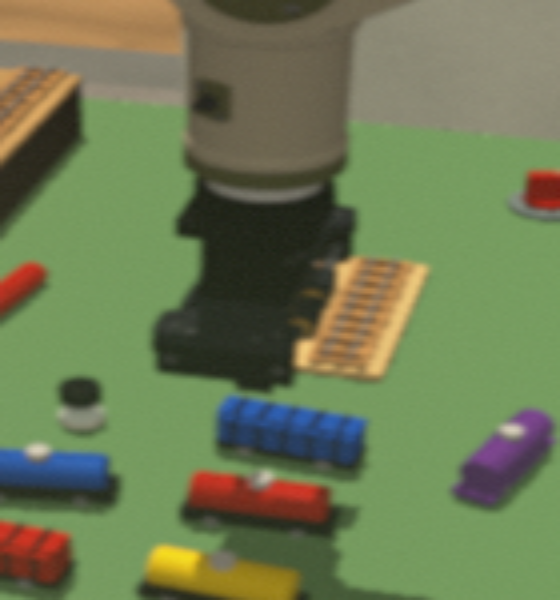

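The wagons haven't moved. In both views the fingertips look about 20–35 mm higher than the reported TCP. I'll settle it by touching closed fingers to a clear patch of bench.

Scaled: 0.035 m is 0.7, 0.017 m is 0.34.

```bash
python3 -m pendant '0,0.36,0.7,0,0 | 0,0.36,0.7,0,0 | 0,0.34,0.7,0,0 | 0,0.34,0.7,0,0 | 0,0.34,0.7,0,0' 
python3 -m pendant '0,0.34,0.7,0,0 | 0,0.34,0.7,0,0 | 0,0.34,0.64,0.4,0 | 0,0,0,0.4,0 | 0,0,0,0.2,0'
python3 -m pendant '0,0,0,0.2,0 | 0,0,0,0.2,0 | 0,0,0,0.1,0 | 0,0,0,0.1,0 | 0,0,0,0,0'
python3 -c "
from plant import eyes
import cv2
cv2.imwrite('pics/s3.png',cv2.resize(eyes.get_image('side')['image'][40:190,260:460],None,fx=4,fy=4))"
```

```text
time_s: 4.75
tcp_pos: [0.5711, -0.1783, 0.0995]
tool_rot: [[1.0, 0.011, -0.002], [0.011, -1.0, 0.001], [-0.002, -0.001, -1.0]]
ft_force: [-0.2, 0.4, 0.6]
opening: 0.0003
gripper_force: 0.0
time_s: 5.25
tcp_pos: [0.6216, -0.2785, 0.0469]
tool_rot: [[1.0, 0.01, -0.005], [0.01, -1.0, 0.002], [-0.005, -0.002, -1.0]]
ft_force: [-0.4, 1.8, 0.3]
opening: 0.0003
gripper_force: 0.0
time_s: 5.75
tcp_pos: [0.6232, -0.2783, 0.0206]
tool_rot: [[1.0, 0.011, -0.0], [0.011, -1.0, -0.0], [-0.0, 0.0, -1.0]]
ft_force: [-0.6, 0.3, 0.7]
opening: 0.0004
gripper_force: 0.0
```

View pics/s3.png

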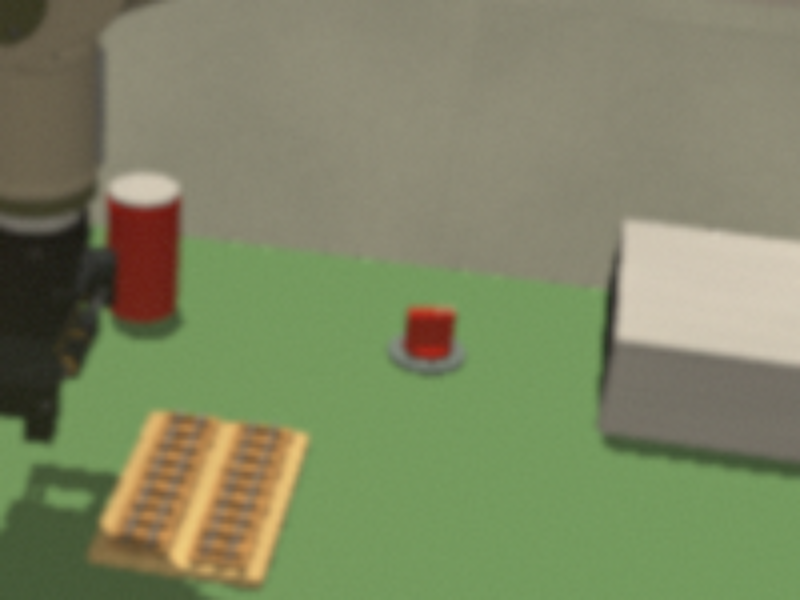

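The shadow is well clear of the fingertips at about (40,435), so they're high above the bench even though the reading says z=0.0206. I'll keep going down gently.

Scaled: 0.005 m is 0.1.

```bash
python3 -m pendant '0,0,0,0.1,0 | 0,0,0,0.1,0 | 0,0,0,0.1,0 | 0,0,0,0,0' | egrep 'tcp_pos|ft_f'
python3 -m pendant '0,0,0,0.08,0 | 0,0,0,0.04,0 | 0,0,0,0,0' | egrep 'tcp_pos|ft_f'
```

```text
tcp_pos: [0.6228, -0.2783, 0.0048]
ft_force: [-0.6, 0.6, -0.6]
tcp_pos: [0.6232, -0.2784, -0.0006]
ft_force: [-0.4, -1.0, 0.3]
```

Scaled: 0.004 m is 0.08.

```bash
for i in 1 ; do python3 -m pendant '0,0,0,0.08,0 | 0,0,0,0.08,0 | 0,0,0,0,0' | egrep 'tcp_pos|ft_f'; python3 -m pendant '0,0,0,0.08,0 | 0,0,0,0.08,0 | 0,0,0,0,0' | egrep 'tcp_pos|ft_f'; done
```

```text
tcp_pos: [0.623, -0.2783, -0.009]
ft_force: [-0.3, 0.5, 0.2]
tcp_pos: [0.623, -0.2783, -0.017]
ft_force: [1.1, -0.3, 0.4]
```

Scaled: 0.004 m is 0.08.

```bash
python3 -m pendant '0,0,0,0.08,0 | 0,0,0,0,0' | egrep 'tcp_pos|ft_f';python3 -m pendant '0,0,0,0.06,0 | 0,0,0,0,0' | egrep 'tcp_pos|ft_f'
```

```text
tcp_pos: [0.6231, -0.2784, -0.0207]
ft_force: [-0.8, 0.4, -0.4]
tcp_pos: [0.6232, -0.2784, -0.0236]
ft_force: [0.6, -0.4, -0.6]
```

Scaled: 0.003 m is 0.06.

```bash
python3 -m pendant '0,0,0,0.06,0 | 0,0,0,0,0' | egrep 'tcp_pos|ft_f';python3 -m pendant '0,0,0,0.06,0 | 0,0,0,0,0' | egrep 'tcp_pos|ft_f'
```

```text
tcp_pos: [0.6232, -0.2784, -0.0265]
ft_force: [0.6, -0.2, -0.6]
tcp_pos: [0.6232, -0.2784, -0.0296]
ft_force: [-0.2, -1.0, 0.4]
```

Scaled: 0.002 m is 0.04.

```bash
python3 -m pendant '0,0,0,0.04,0 | 0,0,0,0,0' | egrep 'tcp_pos|ft_f';python3 -m pendant '0,0,0,0.04,0 | 0,0,0,0,0' | egrep 'tcp_pos|ft_f'
```

```text
tcp_pos: [0.6233, -0.2784, -0.0314]
ft_force: [-0.0, 0.2, -0.3]
tcp_pos: [0.6233, -0.2785, -0.0334]
ft_force: [-0.1, 0.4, 0.0]
```

Scaled: 0.002 m is 0.04.

```bash
python3 -m pendant '0,0,0,0.04,0 | 0,0,0,0,0' | egrep 'tcp_pos|ft_f';python3 -m pendant '0,0,0,0.02,0 | 0,0,0,0,0' | egrep 'tcp_pos|ft_f'; python3 -m pendant '0,0,0,0.02,0 | 0,0,0,0,0' | egrep 'tcp_pos|ft_f'
python3 -c "
from plant import eyes
import cv2
cv2.imwrite('pics/s4.png',cv2.resize(eyes.get_image('side')['image'][100:200,220:320],None,fx=5,fy=5))"
```

```text
tcp_pos: [0.6233, -0.2785, -0.0354]
ft_force: [-0.0, 0.6, 0.1]
tcp_pos: [0.6234, -0.2785, -0.0363]
ft_force: [0.2, 0.1, 0.3]
tcp_pos: [0.6234, -0.2785, -0.0372]
ft_force: [0.2, -0.3, -0.3]
```

View pics/s4.png

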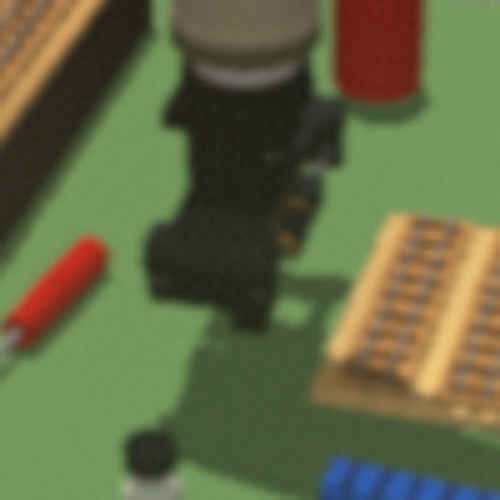

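```bash
python3 -c "
from h import *
import pickle
d=pickle.load(open('d0.pkl','rb'))['side']
for z in (-.02,0,.01,.02,.03): print(z,ray(d,[(270.6,164.7)],z)[0].round(4))
D=pickle.load(open('d1.pkl','rb'))['side']
for z in (.1,.12,.13,.14,.15): print(z,ray(D,[(293.7,189)],z)[0].round(4))
"
python3 -m pendant '0,0,0,0.02,0 | 0,0,0,0,0' | egrep 'tcp_pos|ft_f';python3 -m pendant '0,0,0,0.02,0 | 0,0,0,0,0' | egrep 'tcp_pos|ft_f'
```

```text
-0.02 [ 0.6301 -0.3087 -0.02  ]
0 [ 0.622  -0.2811  0.    ]
0.01 [ 0.6179 -0.2673  0.01  ]
0.02 [ 0.6139 -0.2535  0.02  ]
0.03 [ 0.6099 -0.2397  0.03  ]
0.1 [ 0.4967 -0.0551  0.1   ]
0.12 [ 0.491  -0.0301  0.12  ]
0.13 [ 0.4882 -0.0175  0.13  ]
0.14 [ 0.4854 -0.005   0.14  ]
0.15 [0.4826 0.0075 0.15  ]
tcp_pos: [0.6234, -0.2785, -0.0383]
ft_force: [0.5, -0.3, -0.1]
tcp_pos: [0.6236, -0.2786, -0.0386]
ft_force: [-1.8, 1.2, 4.0]
```

Scaled: -0.04 m is -0.8, -0.03 m is -0.6.

```bash
python3 -m pendant '0,0,0,-0.2,0 | 0,0,0,-0.6,0 | 0,0,0,-0.8,0 | 0,0,0,-0.8,0 | 0,0,0,0,0' | egrep 'tcp_pos|ft_f'
python3 -c "
from h import *
import pickle
d=pickle.load(open('d0.pkl','rb'))['side']
for z in (.03,.05,.06,.07,.08): print(z,ray(d,[(250,159),(274,159.6)],z).round(3).tolist())
D=pickle.load(open('d1.pkl','rb'))['wrist']
# closed: carriage left/right corners (front-bottom edges) and tip
for z in (.13,.14,.15,.17,.19,.21): print(z,ray(D,[(165,254),(400,254),(143,285),(416,285),(278,246)],z).round(3)[:,:2].tolist())
"
```

```text
tcp_pos: [0.6271, -0.2795, 0.0884]
ft_force: [0.7, 0.3, 0.3]
0.03 [[0.678, -0.253, 0.03], [0.607, -0.268, 0.03]]
0.05 [[0.668, -0.225, 0.05], [0.599, -0.24, 0.05]]
0.06 [[0.663, -0.211, 0.06], [0.595, -0.226, 0.06]]
0.07 [[0.658, -0.197, 0.07], [0.591, -0.211, 0.07]]
0.08 [[0.654, -0.183, 0.08], [0.587, -0.197, 0.08]]
0.13 [[0.481, 0.061], [0.483, -0.072], [0.461, 0.076], [0.463, -0.084], [0.487, -0.003]]
0.14 [[0.486, 0.057], [0.487, -0.068], [0.467, 0.071], [0.468, -0.08], [0.491, -0.003]]
0.15 [[0.49, 0.054], [0.491, -0.064], [0.472, 0.067], [0.474, -0.075], [0.495, -0.003]]
0.17 [[0.499, 0.046], [0.5, -0.056], [0.484, 0.058], [0.485, -0.065], [0.504, -0.003]]
0.19 [[0.508, 0.039], [0.509, -0.048], [0.495, 0.049], [0.496, -0.056], [0.512, -0.003]]
0.21 [[0.517, 0.031], [0.518, -0.04], [0.506, 0.04], [0.507, -0.046], [0.52, -0.003]]
```

Contact came at reported z = −0.0385, and the side picture gives the same figure, about 39 mm. So the true tip height is the reported z plus 0.0385. The fingers themselves are full length, with the body about 70 mm above the tip. Going back to the red tank with grasp z = −0.028.

Scaled: -0.035 m is -0.7, -0.018 m is -0.36.

```bash
python3 -c "
from h import *
go(.4828,-.003,-.028,.011)"
python3 -m pendant '0.07,-0.36,-0.7,0,0 | 0.07,-0.36,-0.7,0,0 | 0.07,-0.36,-0.7,0,0 | 0.07,-0.36,-0.7,0,0 | 0.07,-0.36,-0.7,0,0'|grep tcp_pos
python3 -m pendant '0.07,-0.36,-0.7,0,0 | 0.07,-0.36,-0.7,0,0 | 0.07,-0.28,-0.62,0,0 | 0.07,0,0,0,0 | 0.07,0,0,0,0'|egrep 'tcp_pos|open'
python3 -c "
from h import *
go(.4828,-.003,-.028,.011)"
```

```text
t 9.85 yaw 0.011 turn -0.0 before turn [-0.1414 -0.278   0.1164] after [-0.1413 -0.278   0.1164] open 0.00044700348668328624 ft [0.7 0.3 0.3]
tcp_pos: [0.5307, -0.1032, 0.0811]
tcp_pos: [0.4806, -0.0038, 0.0813]
opening: 0.0678
t 10.85 yaw 0.012 turn 0.001 before turn [ 0.0022 -0.0008  0.1093] after [ 0.0022 -0.0008  0.1093] open 0.0678220059499402 ft [ 0.5 -0.7 -0. ]
```

Scaled: 0.03 m is 0.6, 0.025 m is 0.5.

```bash
python3 -m pendant '0.07,0.04,-0.02,0.6,0 | 0.07,0,0,0.6,0 | 0.07,0,0,0.5,0 | 0.07,0,0,0.3,0 | 0.07,0,0,0.18,0'|egrep 'tcp_pos|ft_f|open'
python3 -m pendant '0.07,0,0,0,0 | 0.04,0,0,0,0 | 0.02,0,0,0,0 | 0.02,0,0,0,0 | 0.02,0,0,0,0' 12|egrep 'tcp_pos|ft_f|open|grip'
python3 -m pendant '0.02,0,0,0,0 | 0.02,0,0,0,0 | 0.02,0,0,0,0 | 0.02,0,0,0,0'|egrep 'tcp_pos|ft_f|open|grip'
```

```text
tcp_pos: [0.4822, -0.0037, -0.0293]
ft_force: [0.1, 0.3, -0.2]
opening: 0.0699
tcp_pos: [0.4829, -0.0031, -0.0276]
ft_force: [-0.7, -0.0, -1.0]
opening: 0.0459
gripper_force: 0.0
tcp_pos: [0.4826, -0.003, -0.0281]
ft_force: [0.5, 0.6, 1.6]
opening: 0.0308
gripper_force: 12.0
```

The red tank is gripped: 30.8 mm opening, 12 N. Lifting it and carrying it to the red bay.

Scaled: -0.025 m is -0.5, -0.02 m is -0.4.

```bash
python3 -m pendant '0.02,0,0,-0.2,0 | 0.02,0,0,-0.4,0 | 0.02,0,0,-0.5,0 | 0.02,0,0,-0.5,0 | 0.02,0,0,-0.2,0'|egrep 'tcp_pos|open|grip'
python3 -m pendant '0.02,0,0,0,-0.0159 | 0.02,0,0,0,-0.0191 | 0.02,0,0,0,-0.0191 | 0.02,0,0,0,-0.0159 | 0.02,0,0,0,0'|egrep 'tcp_pos|open|grip'
python3 -c "
from h import *
go(.554,.2407,-.0188,.231)"
```

```text
tcp_pos: [0.4837, -0.0029, 0.0644]
opening: 0.0305
gripper_force: 12.0
tcp_pos: [0.4821, -0.003, 0.0615]
opening: 0.0307
gripper_force: 12.0
t 13.25 yaw 0.232 turn 0.001 before turn [ 0.1259 -0.2207  0.0803] after [ 0.1258 -0.2208  0.0803] open 0.030694278958733945 ft [-0.4  0.2 -2. ]
```

Scaled: -0.03 m is -0.6, -0.028 m is -0.56.

```bash
python3 -m pendant '0.02,0.2,-0.32,0,0 | 0.02,0.32,-0.56,0,0 | 0.02,0.34,-0.6,0,0 | 0.02,0.34,-0.6,0,0 | 0.02,0.34,-0.6,0,0'|egrep 'tcp_pos|open|grip'
python3 -m pendant '0.02,0.34,-0.6,0,0 | 0.02,0.32,-0.56,0,0 | 0.02,0.2,-0.36,0,0 | 0.02,0.12,-0.22,0,0 | 0.02,0,0,0,0'|egrep 'tcp_pos|open|grip'
python3 -m pendant '0.02,0,0,0.3,0 | 0.02,0,0,0.3,0 | 0.02,0,0,0.2,0 | 0.02,0,0,0.2,0 | 0.02,0,0,0,0'|egrep 'tcp_pos|open|grip'
python3 -c "
from h import *
go(.554,.2407,-.0188,.231)
from plant import eyes
d=eyes.get_image('wrist');cv2.imwrite('pics/w5.png',d['image'])"
```

```text
tcp_pos: [0.5269, 0.1461, 0.0616]
opening: 0.0309
gripper_force: 12.0
tcp_pos: [0.5541, 0.2425, 0.0615]
opening: 0.0305
gripper_force: 12.0
tcp_pos: [0.5536, 0.2399, 0.0099]
opening: 0.0307
gripper_force: 12.0
t 14.75 yaw 0.23 turn -0.001 before turn [ 0.0006 -0.0007  0.0287] after [ 0.0006 -0.0007  0.0287] open 0.030651650351444817 ft [ 0.4 -0.2 -1.1]
```

View pics/w5.png

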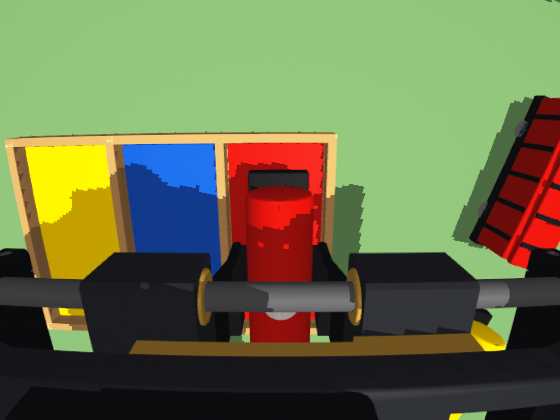

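The red tank hangs centred over the red bay (lining columns about 230–322, wagon about 250–310). Lowering it gently.

Scaled: 0.01 m is 0.2, 0.008 m is 0.16.

```bash
python3 -m pendant '0.02,0,0,0.2,0 | 0.02,0,0,0.16,0 | 0.02,0,0,0.12,0 | 0.02,0,0,0.06,0 | 0.02,0,0,0,0'|egrep 'tcp_pos|ft_f'
python3 -m pendant '0.02,0,0,0.02,0 | 0.02,0,0,0.02,0 | 0.02,0,0,0,0 | 0.02,0,0,0,0'|egrep 'tcp_pos|ft_f'
```

```text
tcp_pos: [0.5543, 0.2409, -0.0157]
ft_force: [0.9, -0.1, -0.8]
tcp_pos: [0.5546, 0.241, -0.017]
ft_force: [0.2, -0.0, -0.3]
```

Scaled: 0.001 m is 0.02, 0.0005 m is 0.01.

```bash
python3 -m pendant '0.02,0,0,0.02,0 | 0.02,0,0,0.01,0 | 0.02,0,0,0,0 | 0.02,0,0,0,0'|egrep 'tcp_pos|ft_f'
python3 -m pendant '0.036,0,0,0,0 | 0.044,0,0,0,0 | 0.05,0,0,0,0 | 0.05,0,0,0,0 | 0.05,0,0,0,0'|egrep 'tcp_pos|open'
python3 -m pendant '0.05,0,0,-0.4,0 | 0.05,0,0,-0.6,0 | 0.05,0,0,-0.6,0 | 0.05,0,0,-0.4,0 | 0.05,0,0,0,0'|egrep 'tcp_pos|open'
python3 -c "
from h import *
go(.4825,.094,-.028,-.078)"
```

```text
tcp_pos: [0.5545, 0.241, -0.0187]
ft_force: [0.1, 0.2, -0.6]
tcp_pos: [0.5546, 0.241, -0.0186]
opening: 0.0492
tcp_pos: [0.5562, 0.242, 0.0845]
opening: 0.0497
t 17.1 yaw 0.231 turn 0.309 before turn [-0.1056  0.1272  0.1125] after [-0.062   0.1533  0.1125] open 0.049729459343876216 ft [ 0.7  0.1 -0.5]
```

Scaled: 0.03 m is 0.6, -0.012 m is -0.24, 0.11 rad / 3.1416 = 0.035.

```bash
python3 -m pendant '0.06,0,0,0,0.0318 | 0.06,0,0,0,0.035 | 0.06,0,0,0,0.0318 | 0.06,-0.24,0.6,0,0 | 0.06,-0.24,0.6,0,0'|egrep 'tcp_pos|open'
python3 -m pendant '0.065,-0.24,0.6,0,0 | 0.065,-0.24,0.6,0,0 | 0.065,-0.24,0.6,0.2,0 | 0.065,0,0,0.4,0 | 0.065,0,0,0,0'|egrep 'tcp_pos|open'
python3 -c "
from h import *
go(.4825,.094,-.028,-.078)
from plant import eyes
d=eyes.get_image('wrist')
cv2.imwrite('pics/w6.png',d['image'])"
```

```text
tcp_pos: [0.5248, 0.183, 0.0801]
opening: 0.0596
tcp_pos: [0.4808, 0.0946, 0.049]
opening: 0.0646
t 18.1 yaw -0.081 turn -0.003 before turn [0.0017 0.0005 0.077 ] after [0.0017 0.0005 0.077 ] open 0.0645534239801974 ft [ 0.  -0.8 -0.3]
```

View pics/w6.png

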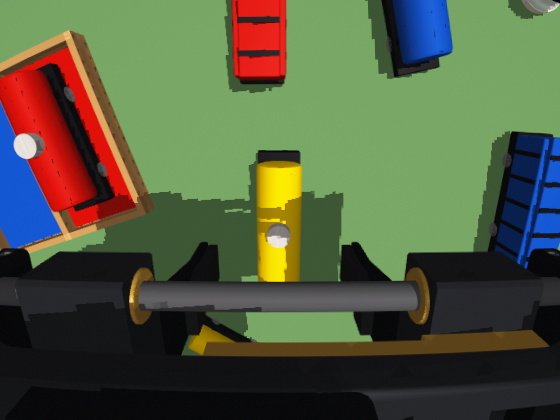

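The yellow tank is aligned and centred between the fingers at column 278, and the red one stands upright in its bay. Descending.

Scaled: 0.025 m is 0.5, 0.017 m is 0.34.

```bash
python3 -m pendant '0.065,0.02,0,0.5,0 | 0.065,0,0,0.5,0 | 0.065,0,0,0.34,0 | 0.065,0,0,0.2,0 | 0.065,0,0,0,0'|egrep 'tcp_pos|ft_f|open'
python3 -m pendant '0.04,0,0,0,0 | 0.02,0,0,0,0 | 0.02,0,0,0,0 | 0.02,0,0,0,0 | 0.02,0,0,0,0' |egrep 'tcp_pos|open|grip'
python3 -m pendant '0.02,0,0,0,0 | 0.02,0,0,0,0 | 0.02,0,0,0,0'|egrep 'tcp_pos|ft_f|open|grip'
python3 -m pendant '0.02,0,0,-0.2,0 | 0.02,0,0,-0.4,0 | 0.02,0,0,-0.6,0 | 0.02,0,0,-0.6,0 | 0.02,0,0,-0.4,0'|egrep 'tcp_pos|open|grip'
python3 -m pendant '0.02,0,0,0,-0.0223 | 0.02,0,0,0,-0.0255 | 0.02,0,0,0,-0.0255 | 0.02,0,0,0,-0.0255 | 0.02,0,0,0,0'|egrep 'tcp_pos|open|grip'
python3 -c "
from h import *
go(.5242,.367,-.0188,.231)"
```

```text
tcp_pos: [0.4834, 0.0968, -0.0263]
ft_force: [0.2, 0.6, -0.2]
opening: 0.0652
tcp_pos: [0.4841, 0.096, -0.0254]
opening: 0.0328
gripper_force: 0.4
tcp_pos: [0.4841, 0.096, -0.0255]
ft_force: [-0.4, -1.1, 2.9]
opening: 0.0306
gripper_force: 12.0
tcp_pos: [0.4843, 0.0966, 0.0868]
opening: 0.0305
gripper_force: 12.0
tcp_pos: [0.4837, 0.0962, 0.0847]
opening: 0.0306
gripper_force: 12.0
t 20.45 yaw 0.232 turn 0.001 before turn [ 0.1018 -0.2542  0.1035] after [ 0.1014 -0.2543  0.1035] open 0.03055557060134893 ft [ 0.  -0.6 -1.1]
```

Scaled: -0.035 m is -0.7, 0.013 m is 0.26.

```bash
python3 -m pendant '0.02,0.16,-0.4,0,0 | 0.02,0.26,-0.66,0,0 | 0.02,0.28,-0.7,0,0 | 0.02,0.28,-0.7,0,0 | 0.02,0.28,-0.7,0,0'|egrep 'tcp_pos|grip'
python3 -m pendant '0.02,0.28,-0.7,0,0 | 0.02,0.24,-0.6,0,0 | 0.02,0.16,-0.4,0,0 | 0.02,0.09,-0.22,0,0 | 0.02,0,0,0,0'|egrep 'tcp_pos|grip'
python3 -m pendant '0.02,0,0,0.4,0 | 0.02,0,0,0.5,0 | 0.02,0,0,0.4,0 | 0.02,0,0,0.2,0 | 0.02,0,0,0,0'|egrep 'tcp_pos|grip'
python3 -c "
from h import *
go(.5242,.367,-.0165,.231)"
```

```text
tcp_pos: [0.5091, 0.2656, 0.0846]
gripper_force: 12.0
tcp_pos: [0.5239, 0.368, 0.0842]
gripper_force: 12.0
tcp_pos: [0.5243, 0.3647, 0.0082]
gripper_force: 12.0
t 21.95 yaw 0.229 turn -0.002 before turn [ 0.0004 -0.0023  0.0247] after [ 0.0004 -0.0023  0.0247] open 0.030767409498547022 ft [-0.8 -0.3 -1. ]
```

The manual's scale: shifts go in shares of 50 mm and turns go in shares of pi rad. Converting my numbers, 0.008 m is 0.16, 0.005 m is 0.1.

```bash
python3 -m pendant '0.02,0,-0.02,0.16,0 | 0.02,0,0,0.16,0 | 0.02,0,0,0.1,0 | 0.02,0,0,0,0 | 0.02,0,0,0,0'|egrep 'tcp_pos|ft_f'
python3 -m pendant '0.02,0,0,0.02,0 | 0.02,0,0,0.02,0 | 0.02,0,0,0,0 | 0.02,0,0,0,0'|egrep 'tcp_pos|ft_f'
```

```text
tcp_pos: [0.5244, 0.3677, -0.0116]
ft_force: [0.9, 0.2, -1.0]
tcp_pos: [0.5244, 0.3675, -0.0136]
ft_force: [0.2, -0.4, -1.0]
```

Scaled: 0.001 m is 0.02.

```bash
python3 -m pendant '0.02,0,0,0.02,0 | 0.02,0,0,0,0 | 0.02,0,0,0,0'|egrep 'tcp_pos|ft_f'
```

```text
tcp_pos: [0.5243, 0.3675, -0.0147]
ft_force: [0.3, -0.5, -1.4]
```

Scaled: 0.001 m is 0.02.

```bash
python3 -m pendant '0.02,0,0,0.02,0 | 0.02,0,0,0.02,0 | 0.02,0,0,0,0 | 0.02,0,0,0,0'|egrep 'tcp_pos|ft_f'
python3 -m pendant '0.036,0,0,0,0 | 0.044,0,0,0,0 | 0.05,0,0,0,0 | 0.05,0,0,0,0 | 0.05,0,0,0,0'|egrep 'tcp_pos|open'
python3 -m pendant '0.05,0,0,-0.4,0 | 0.05,0,0,-0.6,0 | 0.05,0,0,-0.6,0 | 0.05,0,0,-0.4,0 | 0.05,0,0,0,0'|egrep 'tcp_pos|open'
python3 -c "
from h import *
go(.628,-.0015,-.028,.124)"
```

```text
tcp_pos: [0.5244, 0.3676, -0.0164]
ft_force: [-2.0, -1.7, 4.1]
tcp_pos: [0.5243, 0.3676, -0.0168]
opening: 0.0492
tcp_pos: [0.5257, 0.3689, 0.0866]
opening: 0.0499
t 24.55 yaw 0.231 turn 0.107 before turn [0.0149 0.384  0.1146] after [0.0557 0.3802 0.1146] open 0.049940731285125155 ft [-0.3  1.   0.3]
```

Scaled: 0.04 m is 0.8, 0.006 m is 0.12, 0.107 rad / 3.1416 = 0.0341.

```bash
python3 -m pendant '0.06,0,0,0,0.0341 | 0.06,0.12,0.8,0,0 | 0.06,0.12,0.8,0,0 | 0.06,0.12,0.8,0,0 | 0.06,0.12,0.8,0,0'|egrep 'tcp_pos'
python3 -m pendant '0.065,0.12,0.8,0,0 | 0.065,0.12,0.8,0,0 | 0.065,0.12,0.8,0,0 | 0.065,0.12,0.8,0,0 | 0.065,0.12,0.8,0,0'|egrep 'tcp_pos'
python3 -m pendant '0.065,0.04,0.4,0.2,0 | 0.065,0,0,0.4,0 | 0.065,0,0,0,0 | 0.065,0,0,0,0'|egrep 'tcp_pos|open'
python3 -c "
from h import *
go(.628,-.0015,-.028,.124)
from plant import eyes
d=eyes.get_image('wrist')
cv2.imwrite('pics/w7.png',d['image'])"
```

```text
tcp_pos: [0.5678, 0.2099, 0.0823]
tcp_pos: [0.6222, 0.0152, 0.0824]
tcp_pos: [0.6261, -0.0013, 0.0528]
opening: 0.0645
t 25.95 yaw 0.125 turn 0.001 before turn [0.0018 0.0005 0.0808] after [0.0018 0.0005 0.0808] open 0.06450258804988872 ft [ 0.6 -0.2  0.7]
```

View pics/w7.png

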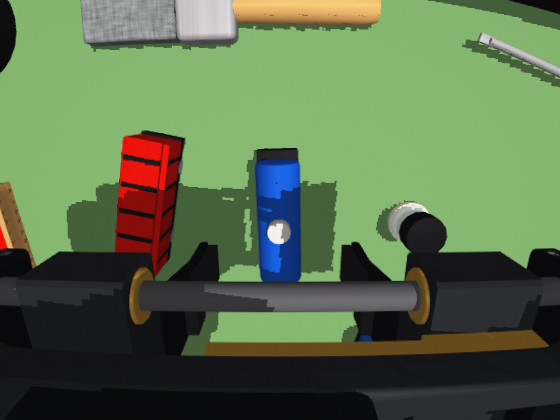

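The blue tank is centred at column 278. The van and the jar are both clear of the fingers. Descending.

Scaled: 0.025 m is 0.5, 0.02 m is 0.4.

```bash
python3 -m pendant '0.065,0.02,0,0.5,0 | 0.065,0,0,0.5,0 | 0.065,0,0,0.4,0 | 0.065,0,0,0.2,0 | 0.065,0,0,0,0'|egrep 'tcp_pos|ft_f'
python3 -m pendant '0.04,0,0,0,0 | 0.02,0,0,0,0 | 0.02,0,0,0,0 | 0.02,0,0,0,0 | 0.02,0,0,0,0' |egrep 'tcp_pos|ft_f|open|grip'
python3 -m pendant '0.02,0,0,0,0 | 0.02,0,0,0,0 | 0.02,0,0,0,0'|egrep 'tcp_pos|ft_f|open|grip'
```

```text
tcp_pos: [0.6273, -0.0018, -0.0272]
ft_force: [-0.2, -0.4, 0.3]
tcp_pos: [0.6281, -0.0025, -0.0263]
ft_force: [-0.6, 1.1, 0.8]
opening: 0.0325
gripper_force: 0.6
tcp_pos: [0.628, -0.0025, -0.0264]
ft_force: [-0.5, -0.5, 3.1]
opening: 0.0305
gripper_force: 11.9
```

Scaled: -0.03 m is -0.6, -0.02 m is -0.4.

```bash
python3 -m pendant '0.02,0,0,-0.2,0 | 0.02,0,0,-0.4,0 | 0.02,0,0,-0.6,0 | 0.02,0,0,-0.6,0 | 0.02,0,0,-0.4,0'|egrep 'tcp_pos|open|grip'
python3 -m pendant '0.02,0,0,0,-0.0159 | 0.02,0,0,0,-0.0181 | 0.02,0,0,0,0'|egrep 'tcp_pos|open|grip'
python3 -c "
from h import *
go(.539,.304,-.0174,.231)"
```

```text
tcp_pos: [0.6285, -0.0023, 0.0861]
opening: 0.0305
gripper_force: 11.9
tcp_pos: [0.6278, -0.0026, 0.0838]
opening: 0.0305
gripper_force: 11.9
t 28.1 yaw 0.232 turn 0.001 before turn [-0.016  -0.3188  0.1012] after [-0.0162 -0.3188  0.1012] open 0.03045544368372916 ft [-0.2  0.  -2.4]
```

Scaled: -0.04 m is -0.8, -0.035 m is -0.7.

```bash
python3 -m pendant '0.02,-0.04,-0.4,0,0 | 0.02,-0.04,-0.7,0,0 | 0.02,-0.04,-0.8,0,0 | 0.02,-0.04,-0.8,0,0 | 0.02,-0.04,-0.8,0,0'|egrep 'tcp_pos|grip'
python3 -m pendant '0.02,-0.04,-0.8,0,0 | 0.02,-0.04,-0.8,0,0 | 0.02,-0.04,-0.68,0,0 | 0.02,0,-0.4,0,0 | 0.02,0,-0.2,0,0'|egrep 'tcp_pos|grip'
python3 -m pendant '0.02,0,0,0.4,0 | 0.02,0,0,0.5,0 | 0.02,0,0,0.4,0 | 0.02,0,0,0.2,0 | 0.02,0,0,0,0'|egrep 'tcp_pos|grip'
python3 -c "
from h import *
go(.539,.304,-.0174,.231)
from plant import eyes
d=eyes.get_image('wrist')
cv2.imwrite('pics/w8.png',d['image'])"
```

```text
tcp_pos: [0.5774, 0.1668, 0.0835]
gripper_force: 11.9
tcp_pos: [0.5379, 0.3068, 0.0835]
gripper_force: 11.9
tcp_pos: [0.5389, 0.3031, 0.0071]
gripper_force: 11.9
t 29.6 yaw 0.229 turn -0.002 before turn [ 0.0003 -0.0009  0.0245] after [ 0.0003 -0.0009  0.0245] open 0.03080008875368348 ft [-0.3 -0.6 -0.8]
```

View pics/w8.png

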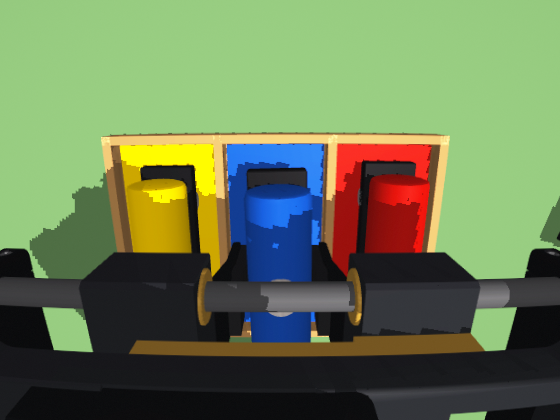

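Yellow and red stand straight in their bays, and blue hangs centred over the blue lining (columns 228–325). Lowering it.

Scaled: 0.008 m is 0.16, 0.005 m is 0.1.

```bash
python3 -m pendant '0.02,0,-0.02,0.16,0 | 0.02,0,0,0.16,0 | 0.02,0,0,0.1,0 | 0.02,0,0,0,0 | 0.02,0,0,0,0'|egrep 'tcp_pos|ft_f'
python3 -m pendant '0.02,0,0,0.02,0 | 0.02,0,0,0.02,0 | 0.02,0,0,0.02,0 | 0.02,0,0,0,0 | 0.02,0,0,0,0'|egrep 'tcp_pos|ft_f'
```

```text
tcp_pos: [0.539, 0.3054, -0.0127]
ft_force: [-0.3, 0.3, -0.8]
tcp_pos: [0.539, 0.3054, -0.0157]
ft_force: [0.1, 0.6, -0.9]
```

Scaled: 0.001 m is 0.02.

```bash
python3 -m pendant '0.02,0,0,0.02,0 | 0.02,0,0,0,0 | 0.02,0,0,0,0'|egrep 'tcp_pos|ft_f'
python3 -m pendant '0.036,0,0,0,0 | 0.044,0,0,0,0 | 0.05,0,0,0,0 | 0.05,0,0,0,0 | 0.05,0,0,0,0'|egrep 'tcp_pos|open|ft_f'
python3 -m pendant '0.05,0,0,-0.4,0 | 0.05,0,0,-0.6,0 | 0.05,0,0,-0.6,0 | 0.05,0,0,-0.6,0 | 0.05,0,0,-0.4,0'|egrep 'tcp_pos|open'
python3 -m pendant '0.05,0,0.8,0,0 | 0.05,0,0.8,0,0 | 0.05,0,0.8,0,0 | 0.05,0,0.8,0,0 | 0.05,0,0.8,0,0'|egrep 'tcp_pos'
python3 -m pendant '0.05,0,0.8,0,0 | 0.05,0,0.8,0,0 | 0.05,0,0.8,0,0 | 0.05,0,0.8,0,0 | 0.05,0,0.8,0,0'|egrep 'tcp_pos'
python3 -c "
from h import *
from plant import eyes
d=eyes.get_image('top');e=eyes.get_image('side')
c=np.hstack([cv2.resize(d['image'][130:250,90:250],(400,300)),cv2.resize(e['image'][190:370,180:340],(400,450))[:300]])
c=np.vstack([c,np.hstack([cv2.resize(d['image'],(400,300)),cv2.resize(e['image'],(400,300))])])
cv2.imwrite('pics/f.png',c)"
```

```text
tcp_pos: [0.539, 0.3053, -0.0167]
ft_force: [0.9, 1.1, -2.1]
tcp_pos: [0.5391, 0.3054, -0.0167]
ft_force: [0.6, 0.5, 0.0]
opening: 0.0493
tcp_pos: [0.5395, 0.3059, 0.1157]
opening: 0.0499
tcp_pos: [0.585, 0.109, 0.1135]
tcp_pos: [0.6307, -0.0857, 0.1135]
```

View pics/f.png

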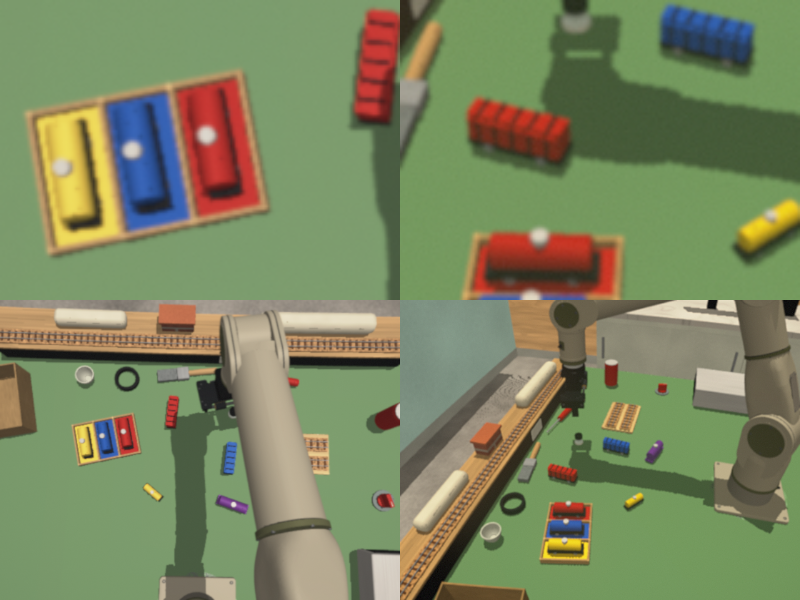

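All three tanks stand centred and upright on the lining of their own colour: yellow about (70,170), blue (138,152) and red (212,138) in the upper-left crop. Both vans are where they started, and the gripper is clear. I'll let it settle and hand in.

```bash
python3 -m pendant '0.05,0,0,0,0 | 0.05,0,0,0,0 | 0.05,0,0,0,0'|grep time; python3 -c "
from plant import r
print(r.sign_off())"
```

```text
time_s: 33.35
the job is handed in; nothing more can be done
None
```

I packed the red, yellow and blue tank wagons upright in their matching bays, left both vans where they stood, and handed the job in at about 33 s; no verdict was printed.

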